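Pin the sliding end of a casting frame

ROBOT

A 7-joint arm with a two-finger parallel gripper is mounted at the origin on the work surface. World frame = base frame: x ahead of the robot, y to its left, z up, the work surface at z = 0. Lengths are in m, angles in rad, forces in N, time in s.
With the tool pointing down it reaches from about 0.35 to 0.9 m from the base axis. Payload 8.1 kg.
Tool frame: the origin (TCP) lies at the centre of the arm's flange, where the gripper is bolted on; the fingertips stand 178 mm ahead of it and the grasp point (between the pads) lies 159 mm ahead of it; z points along the fingers, y is the line along which they close (so a half turn about z gives the same grasp; the last joint's range is limited). The gripper opens to 92 mm and grips with 3 to 60 N. Pads are 19 mm wide; open, the fingers measure 130 mm over their backs; the gripper's body (75 mm by 190 mm) begins 47 mm behind the grasp point.
Start: joints at [1.092, 0.434, 0.025, 1.573, -0.012, 1.134, -0.075], TCP at [0.229, -0.581, 0.405] pointing down, gripper open.
Joint ranges: [-2.62, 2.62], [-0.44, 2.09], [-1.27, 1.32], [0.08, 2.57], [-1.32, 4.46], [0.12, 2], [-2.74, 2.74]. Speed limits (rad/s): [2.22, 2.22, 3.01, 3.01, 3.14, 3.14, 3.14].

INTERFACE

Orientations are given as a rotation vector (axis times angle).
In Python, from cell import arm gives the robot as it stands. The module is installed in compiled form; this text tells all that it offers.
- The arm moves only by the shell command python3 -m inch 'ROWS' [FORCE]. ROWS is text: rows parted by semicolons, each of 5 numbers parted by spaces: the shift along the tool's x, y, z in m, then the turn about the tool's z in rad, then the finger opening in m, from 0 to 0.0918. In form: x y z roll fingers; .... A call has 1 to 5 rows; each row is the pose to reach, as a shift and turn from the pose commanded when the call began, along the tool's axes at that moment; what a row does not reach only later rows make up. A row lasts 1/10 s, in which the tool goes at most 50 mm and 8.59 degrees, less where a joint would pass 70% of its speed; a pose out of reach is approached as far as the arm can. A call with a gripper value outside its range is refused whole. The fingers move at their own pace and stop on an object; FORCE is the grip in N (left out, the last holds). Time passes only in rows, so rows that repeat a pose let the fingers close. It gives the time, the measured TCP pose, the force, the opening and the grip force at its end, in the units of the state.
- arm.observe(): the state, without advancing time (a new reading comes with each control period).
- arm.get_image(name): name is "scene" or "top"; returns the picture (480x640x3 uint8, red, green, blue); there is no depth.
- arm.get_calibration(name): a dict with "intrinsics" (3x3 intrinsics, pixels), "distortion" ([k1, k2, p1, p2, k3] as OpenCV has them; the pictures are not rectified), "pose" (4x4, takes a point from camera to world coordinates). Camera axes: x right, y up, looking along -z (the intrinsics and any distortion apply to the point x, -y, -z); pixel columns grow to the right and rows downward; lengths in m; the calibration is good to about 2 mm. A picture is of the moment at which its call begins. get_calibration takes no time and is no camera call.
- arm.sign_off(): hands the job in; it is judged then, once.
Trained networks look in the newest picture that a camera, given by its name, has taken for a name from the list of things; names that differ only in an ending like _2 or _b are one class to them, and where a whole thing is asked for, a point or a joint stands for the part that bears it (a point fixed in the world has none). Each returns a list of dicts, best first, with "conf" (0 to 1); they miss things now and then, are a little off and sometimes report something else, mostly with a low value. They report only what shows in the picture. A call takes as long as a camera call. They do not tell look-alikes from the thing itself.
- arm.look_for(camera, query): "point" ([row, column] in pixels, amid what is visible of it).
- arm.silhouettes(camera, query): "region" (480x640 bool, what is visible of it) and "point" ([row, column] in pixels, amid what is visible of it).
- arm.place_of(camera, query): "point" ([row, column] in pixels: a listed point, or the origin of a listed thing).
The state is a dict: "clock": time; "joints": joint angles; "dq": joint speeds; "joint_efforts": joint torques, N m; "position": TCP position; "ee_rot": TCP orientation; "force": force on the tool from outside, world axes, zero at the start; "ft_torque": the same for the moment, N m; "width": opening from 0.0 (shut) to 1.0 (fully open); "gripper_force": force on a finger pad.
Only numpy, scipy, OpenCV 4.12 (cv2) and the standard library are available. Lean on these libraries where they do the work, as an engineer would, in place of code of your own. Each camera call takes 0.05 s, during which the arm holds its last target. There are 200 camera calls.

TASK

Lock the sliding end of the casting frame: take the steel pin out of its wooden stand, put it down through the hole in the frame's sliding foot, and slide the foot inward with it, feeling gently for the hidden hole in the bar underneath; when it drops in, push the pin fully home, collar flat on the foot, and let go. Never press on the frame with more than 40 N, and leave the brush jar, tub, casting and paintbrush around the frame where they are.

Things in the scene. Friction and masses are not known exactly. Their poses are not given: they have to be found in the camera images.
- frame: Casting frame fixed to the table: plywood base 170 x 350 x 30 mm (y -100 to +250), a white open mould box on its +y half (wall tops 80 mm above the table), and on its -y half a flat aluminium foot sliding between two rails (lips to 26.5 mm either side of the middle, tops 48 mm up). Origin on the table under the foot's hole with the foot fully out; y is the way the foot slides in, z up.
- bar_top (a point): A point of the frame, not of the hidden hole: on the top of the steel index bar under the foot, 29 mm above the table, in the middle of the stretch where the bar's hole may lie, up to 12.5 mm either way along the frame's y. The bar is locked in the base; its hole (14 mm wide, 1 mm chamfer, right through) is on the foot's line of travel, at a place not measured. Axes as the frame's.
- foot (a joint): How far the foot is in (m): 0 fully out, 0.050 its limit, growing along the frame's +y. It stays where left; friction about 2.5 N. At the start 0 to 0.006. The bar's hole is in line with the foot's hole at one value between 0.015 and 0.040, which can only be felt for; no stop or click marks it.
- foot_hole (a point): Centre of the mouth of the foot's hole (14 mm wide, 2 mm chamfer, right through), on the foot's upper face 44.5 mm above the table; axes as the frame's. The foot is 60 mm wide, 180 mm long, 14 mm thick and carries the mould's end board (top 80.5 mm above the table), whose near face is 90 mm from the hole; a 20 mm high rib in front of it begins 60 mm from the hole.
- pin: Steel pin, about 110 g, 78 mm long, upright in its stand at the start. Origin at the centre of its lower end, z up. Shank 12 mm in diameter, nose tapered to 9 mm over the last 3 mm; collar 22 mm wide from 38 to 42 mm; round grip 18 mm wide from 42 to 78 mm. Its tip is 4 mm above the table in the stand, 29 mm standing on the bar through the foot, 6.5 mm when home (collar flat on foot).
- pin_collar (a point): Centre of the underside of the pin's collar, 38 mm above the pin's lower end.
- stand: Wooden block 55 x 55 x 42 mm, fixed to the table, with one upright hole (14 mm) that the pin stands in, collar on the block's top. Origin under its centre, on the table. It is either to the left or to the right of the frame.
- brush_jar: Bystander: glass jar of brushes, 66 mm wide, 138 mm high with the brushes; origin under its centre.
- tub: Bystander: small white tub with a lid, 68 mm wide, 45 mm high, behind the frame; origin under its centre.
- casting: Bystander: fluted grey casting, 80 mm wide, 38 mm high, behind the frame; origin under its centre.
- brush: Bystander: paintbrush lying in front of the frame, 155 mm long along its y, 9 mm high; origin under the middle of its handle.
Not all that is in view belongs to the job. What is shaped like the stand but blue is not meant.

How it is judged:
On the way, in this order (a step that is already met when the one before it is completed fails the run):
1. the pin is out of its stand (z of pin in the frame of stand above 0.043 m), for 0.05 s.
2. the pin's nose is in the foot's hole (z of pin_collar in the frame of foot_hole below 0.034 m and horizontal distance between pin_collar and foot_hole below 0.004 m and angle between pin's own z axis and vertical below 0.08 rad), for 0.05 s.
At the end, for the whole second after the job is handed in: The pin stands upright (within 0.08 rad) and at rest through the sliding foot (slid in by more than 12 mm) and the index bar, its axis within 4 mm of the foot's hole and its collar down on the foot to within 2.5 mm, released (horizontal distance between pin_collar and foot_hole below 0.004 m and angle between pin's own z axis and vertical below 0.08 rad and z of pin_collar in the frame of foot_hole below 0.0025 m and linear speed of pin below 0.02 m/s and value of joint foot above 0.012 m); the robot touches nothing.
It fails at once if the pin or the robot presses on the casting frame with more than 40 N (contact force between any of pin, the arm, the fingers and frame above 40 N).
It fails at once if a bystander is moved by more than 30 mm (distance of any of brush_jar, tub, casting, brush from where it was at the start of the episode above 0.03 m).
It also fails if it takes over 58 s, if anything falls off the work surface, if the arm or the gripper's body presses on something with over 40 N, if the wrist force passes 120 N, or if a joint passes its speed limit or range.

## Working session

There is one attempt and no reset: what is moved stays moved. The work goes in short steps, Python scripts to look and compute and a shell command to move; the robot and the scene stay as the last step left them, time stands still between calls to the robot, and variables do not carry over. Pictures are saved under pics/ and viewed, at most 10 in all, crops included, and the job is handed in when it is done.

```bash
mkdir -p pics; cat > h.py <<'E'
import numpy as np, cv2
from cell import arm
def ray(cam,rc):
    c=arm.get_calibration(cam);K=np.array(c["intrinsics"],float);P=np.array(c["pose"],float)
    u=cv2.undistortPoints(np.array([[[rc[1],rc[0]]]],float),K,np.array(c["distortion"],float))[0,0]
    return P[:3,3],P[:3,:3]@np.array([u[0],-u[1],-1.])
def at_z(cam,rc,z):
    o,d=ray(cam,rc);return o+d*(z-o[2])/d[2]
def px(cam,p):
    c=arm.get_calibration(cam);P=np.array(c["pose"],float);q=P[:3,:3].T@(np.array(p)-P[:3,3])
    r=cv2.projectPoints(np.array([[q[0],-q[1],-q[2]]]),np.zeros(3),np.zeros(3),np.array(c["intrinsics"],float),np.array(c["distortion"],float))[0][0,0]
    return r[::-1]
def tri(rc1,rc2):
    o1,d1=ray("scene",rc1);o2,d2=ray("top",rc2)
    s=np.linalg.lstsq(np.c_[d1,-d2],o2-o1,rcond=None)[0];a=o1+s[0]*d1;b=o2+s[1]*d2
    return (a+b)/2,np.linalg.norm(a-b)
E
python3 - <<'E'
from h import *
np.set_printoptions(precision=4,suppress=True)
Z=dict(pin=.004,pin_collar=.042,stand=0,frame=0,foot_hole=.0445,bar_top=.029,brush_jar=0)
for cam in("scene","top"):
    im=arm.get_image(cam);cv2.imwrite(f"pics/{cam}0.png",im[...,::-1])
    print(cam,np.array(arm.get_calibration(cam)["pose"])[:3,3])
    for q in Z:
        for r in arm.place_of(cam,q)[:3]:print(q,round(r["conf"],2),np.round(r["point"],1),at_z(cam,r["point"],Z[q]))
s=arm.observe();print(s["position"],s["ee_rot"],s["force"],s["clock"])
E
```

```text
scene [1.2244 0.7185 0.7491]
pin 0.5 [304.8 442.9] [0.4864 0.3409 0.004 ]
pin_collar 0.66 [286.3 445.7] [0.4683 0.3303 0.042 ]
stand 0.95 [304.  442.9] [0.4802 0.3374 0.    ]
stand 0.63 [218.4 335.8] [ 0.3901 -0.0927  0.    ]
stand 0.56 [312.5 493. ] [ 0.4252  0.4365 -0.    ]
frame 0.9 [232.5 303.2] [ 0.5053 -0.108   0.    ]
frame 0.5 [230.4 314.5] [ 0.4762 -0.0927  0.    ]
foot_hole 0.82 [224.6 305.7] [ 0.5178 -0.0817  0.0445]
bar_top 0.78 [228.4 313.5] [ 0.5004 -0.0702  0.029 ]
brush_jar 0.78 [202.4 233.6] [ 0.543  -0.3868  0.    ]
top [0.4033 0.0267 1.33  ]
pin 0.43 [293.1 172.9] [0.4714 0.3431 0.004 ]
pin_collar 0.41 [292.1 170.5] [0.4716 0.3392 0.042 ]
stand 0.74 [317.3 127.7] [0.4193 0.4411 0.    ]
stand 0.58 [295.2 172.8] [0.467  0.3441 0.    ]
stand 0.45 [215.2 314. ] [0.6459 0.0299 0.    ]
frame 0.65 [276.4 369.3] [ 0.5061 -0.0932  0.    ]
frame 0.53 [293.8 172.7] [0.4701 0.3444 0.    ]
foot_hole 0.76 [276.2 371. ] [ 0.5031 -0.0929  0.0445]
bar_top 0.56 [275.7 358.1] [ 0.5056 -0.0661  0.029 ]
brush_jar 0.69 [268.4 501. ] [ 0.5228 -0.3873  0.    ]
[ 0.2294 -0.5814  0.4048] [ 3.0862  0.5867 -0.    ] [0.5983 0.4044 0.0945] 0.8
```

View pics/scene0.png

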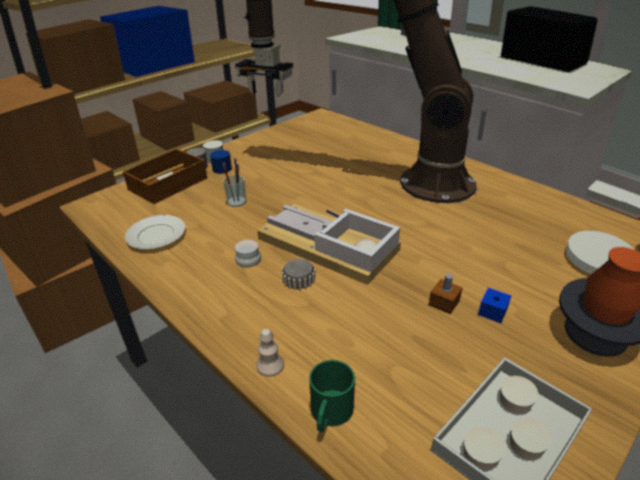

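View pics/top0.png

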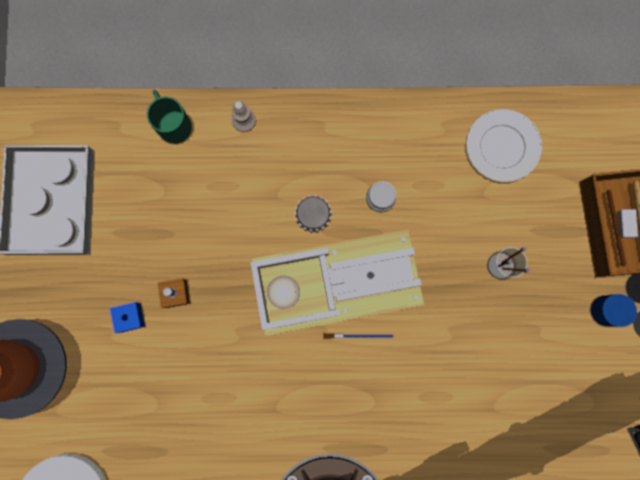

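The pin stands in the brown wooden block at top (292,172) / scene (290,447). Look-alikes: blue block with empty hole, top (317,127) / scene (305,495), and the grey turned figure, top (115,242). The description says a wooden stand, so I choose the brown one. The foot hole shows at top (275,371). Now the close crop.

```bash
python3 - <<'E'
import cv2,numpy as np
t=cv2.imread("pics/top0.png");s=cv2.imread("pics/scene0.png")
R=lambda im,r,c,h,w,k:cv2.resize(im[r:r+h,c:c+w],None,fx=k,fy=k,interpolation=cv2.INTER_CUBIC)
a=R(t,225,245,115,190,4) #760x460
cv2.imwrite("pics/c1.png",a)
b=np.hstack([R(t,265,145,55,55,7),R(s,265,420,55,55,7)])
cv2.imwrite("pics/c2.png",b)
E
```

```text
(no output)
```

View pics/c1.png

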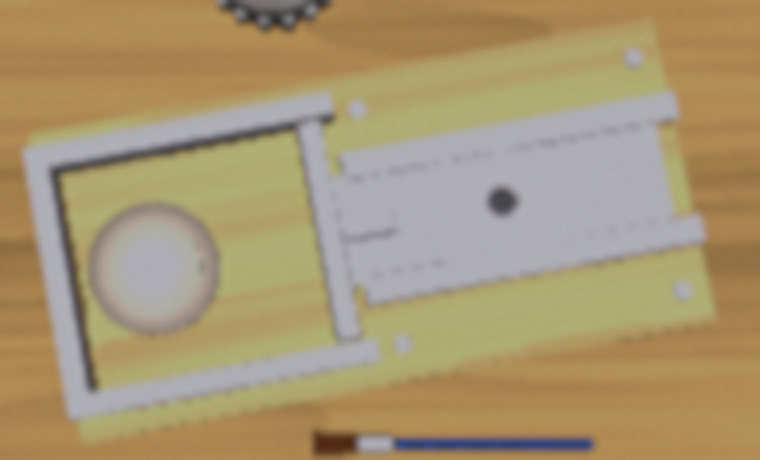

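View pics/c2.png

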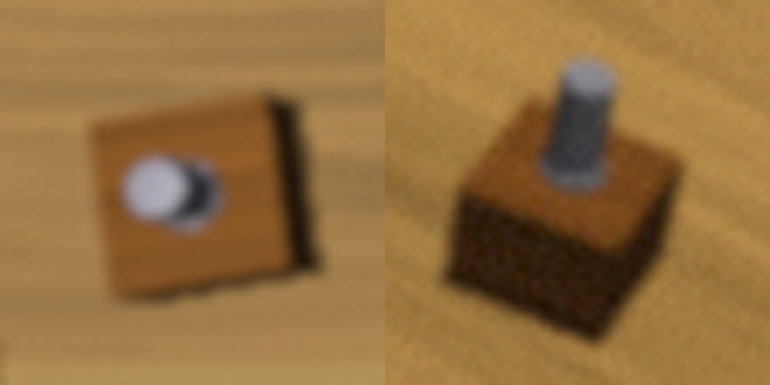

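Crops: pin is in the brown stand, with its top face at top px (291.9,167.1) and scene px (276.4,449.0). Foot hole at c1 (502,201), which is top px about (274.9,370.1). The rails slope along (370,303)-(704,238).

```bash
python3 - <<'E'
from h import *
np.set_printoptions(precision=4,suppress=True)
c=lambda x,y:((y+.5)/4-.5+225,(x+.5)/4-.5+245)
k=lambda x,y,r0,c0:((y+.5)/7-.5+r0,(x+.5)/7-.5+c0)
a=k(155,188,265,145);b=k(588-385,80,265,420)
print("pin top tri",tri(b,a),at_z("top",a,.082),at_z("scene",b,.082))
a=k(192,195,265,145);b=k(575-385,172,265,420)
print("collar",at_z("top",a,.046),at_z("scene",b,.046))
print("hole top",at_z("top",c(502,201),.0445))
# hole in scene: darkest near predicted
p=at_z("top",c(502,201),.0445);r=px("scene",p);print("pred scene",r)
def dark(cam,r,n):
    im=cv2.imread(f"pics/{cam}0.png",0).astype(float);r0,c0=int(r[0])-n,int(r[1])-n
    w=im[r0:r0+2*n+1,c0:c0+2*n+1];w=np.clip(np.median(w)-25-w,0,None)
    yy,xx=np.mgrid[r0:r0+2*n+1,c0:c0+2*n+1];return (w*yy).sum()/w.sum(),(w*xx).sum()/w.sum()
for cam,rr in(("scene",r),("top",c(502,201))):
    d=dark(cam,rr,6);print(cam,d,at_z(cam,d,.0445))
for A,B,z in(((370,303),(704,238),.048),((340,155),(675,93),.048),((80,440),(714,318),.015),((714,318),(652,18),.03)):
    v=at_z("top",c(*A),z)-at_z("top",c(*B),z);print("dir",np.degrees(np.arctan2(v[1],v[0])),np.linalg.norm(v))
for cn in((652,18),(714,318)):print("corner",at_z("top",c(*cn),.03))
for cam in("top","scene"):
  for q in("brush_jar","brush"):
    for x in arm.place_of(cam,q)[:1]:print(cam,q,at_z(cam,x["point"],0),x["conf"])
s=arm.observe()
from scipy.spatial.transform import Rotation as Ro
print(Ro.from_rotvec(s["ee_rot"]).as_matrix(),s["position"])
E
```

```text
pin top tri (array([0.4722, 0.3367, 0.0784]), np.float64(0.0035181913384991458)) [0.471  0.3373 0.082 ] [0.4775 0.3375 0.082 ]
collar [0.4707 0.335  0.046 ] [0.4792 0.3396 0.046 ]
hole top [ 0.506  -0.091   0.0445]
pred scene [221.5532 306.5414]
scene (np.float64(222.20743034055727), np.float64(305.4489164086687)) [ 0.5103 -0.0908  0.0445]
top (np.float64(274.8539638386648), np.float64(370.1330551692165)) [ 0.506  -0.0911  0.0445]
dir 100.69449988971854 0.1832047945901139
dir 100.23923476157825 0.18501105302908116
dir 100.47945565585505 0.35360704066218457
dir -169.9564901317317 0.16762071520945573
corner [ 0.6081 -0.177   0.03  ]
corner [ 0.443  -0.2062  0.03  ]
top brush_jar [ 0.5228 -0.3873  0.    ] 0.69
top brush [ 0.378  -0.0871  0.    ] 0.56
scene brush_jar [ 0.543  -0.3868  0.    ] 0.78
scene brush [ 0.3827 -0.0865  0.    ] 0.61
[[ 0.9303  0.3669 -0.    ]
 [ 0.3669 -0.9303 -0.0001]
 [-0.      0.0001 -1.    ]] [ 0.2293 -0.5814  0.4047]
```

```bash
python3 -m inch '0.033 -0.033 0 0.04 0.0918; 0.066 -0.066 0 0.08 0.0918; 0.099 -0.099 0 0.12 0.0918; 0.132 -0.132 0 0.16 0.0918; 0.165 -0.165 0 0.194 0.0918' 10
```

```text
clock: 1.5
position: [0.3227, -0.3656, 0.4049]
ee_rot: [3.128, 0.282, 0.001]
force: [1.6, -1.1, 0.1]
width: 0.998
gripper_force: 0.0
```

```bash
python3 -m inch '0.018 -0.044 0 0 0.0918; 0.036 -0.088 0 0 0.0918; 0.054 -0.132 0 0 0.0918; 0.072 -0.176 0 0 0.0918; 0.09 -0.22 0 0 0.0918'; python3 -m inch '0.018 -0.044 0 0 0.0918; 0.036 -0.088 0 0 0.0918; 0.054 -0.132 0 0 0.0918; 0.072 -0.176 0 0 0.0918; 0.09 -0.22 0 0 0.0918';  python3 -m inch '0.018 -0.044 0 0 0.0918; 0.036 -0.088 0.02 0 0.0918; 0.054 -0.132 0.04 0 0.0918; 0.072 -0.176 0.05 0 0.0918; 0.09 -0.215 0.05 0 0.0918'
```

```text
clock: 2.0
position: [0.371, -0.1328, 0.4051]
ee_rot: [3.128, 0.285, 0.002]
force: [1.4, -0.3, 1.1]
width: 1.0
gripper_force: 0.0
clock: 2.5
position: [0.4198, 0.0998, 0.4051]
ee_rot: [3.129, 0.284, 0.002]
force: [1.3, -1.0, 1.6]
width: 0.999
gripper_force: 0.0
clock: 3.0
position: [0.4691, 0.3275, 0.3529]
ee_rot: [3.127, 0.286, -0.004]
force: [0.5, 0.8, 0.2]
width: 0.996
gripper_force: 0.0
```

```bash
python3 -m inch '0.002 -0.006 0.035 0 0.0918; 0.002 -0.006 0.07 0 0.0918; 0.002 -0.006 0.07 0 0.0918'; python3 - <<'E'
from h import *
s=arm.observe();print(s["position"],s["ee_rot"])
im=arm.get_image("scene")[...,::-1];t=arm.get_image("top")[...,::-1]
R=lambda im,r,c,h,w,k:cv2.resize(im[r:r+h,c:c+w],None,fx=k,fy=k,interpolation=cv2.INTER_CUBIC)
cv2.imwrite("pics/c3.png",np.hstack([R(im,210,390,100,100,4),R(t,242,120,100,100,4)]))
E
```

```text
clock: 3.3
position: [0.4691, 0.3309, 0.2806]
ee_rot: [3.124, 0.286, -0.01]
force: [-0.3, -0.1, -0.5]
width: 1.002
gripper_force: 0.0
[0.46914782 0.33089039 0.28057263] [ 3.12420824  0.28586153 -0.0102576 ]
```

View pics/c3.png

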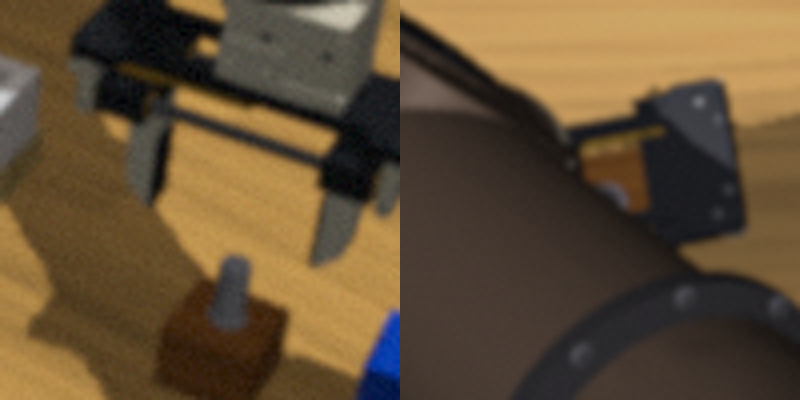

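The scene crop shows the open fingers straddling the pin: fingertips at about (150,200) and (325,255), pin top at (235,262), all in line. I'll descend.

```bash
python3 -m inch '0.003 -0.005 0 0 0.0918; 0.003 -0.005 0.02 0 0.0918; 0.003 -0.005 0.037 0 0.0918; 0.003 -0.005 0.052 0 0.0918;  0.003 -0.005 0.052 0 0.0918'; python3 - <<'E'
from h import *
np.set_printoptions(precision=2,suppress=True)
print(px("scene",[.469,.331,.1026]))
s=arm.observe();print(s["position"],s["ee_rot"],s["force"])
E
```

```text
clock: 3.9
position: [0.4725, 0.3371, 0.2321]
ee_rot: [3.128, 0.284, -0.001]
force: [-1.0, 0.5, -0.2]
width: 0.998
gripper_force: 0.0
[265.65 449.5 ]
[0.47 0.34 0.23] [ 3.13  0.28 -0.  ] [-1.04  0.46 -0.25]
```

```bash
python3 -m inch '0 0 0.004 0 0.05; 0 0 0.004 0 0.03; 0 0 0.004 0 0.012; 0 0 0.004 0 0.012; 0 0 0.004 0 0.012' 12; python3 -m inch '0 0 0 0 0.012; 0 0 0 0 0.012; 0 0 0 0 0.012' 12
```

```text
clock: 4.4
position: [0.4725, 0.3374, 0.2291]
ee_rot: [-3.128, -0.285, -0.001]
force: [-0.0, 0.7, 0.4]
width: 0.618
gripper_force: 0.0
clock: 4.7
position: [0.4724, 0.3373, 0.2287]
ee_rot: [3.129, 0.285, 0.0]
force: [-0.1, 0.1, 0.3]
width: 0.351
gripper_force: 0.0
```

```bash
python3 -m inch '0 0 0.001 0 0.012; 0 0 0.001 0 0.012; 0 0 0.001 0 0.012; 0 0 0.001 0 0.012' 12
```

```text
clock: 5.1
position: [0.4724, 0.3373, 0.2276]
ee_rot: [3.128, 0.285, -0.0]
force: [0.7, 0.1, -1.6]
width: 0.19
gripper_force: 12.0
```

```bash
python3 -m inch '0 0 0 0 0.005; 0 0 -0.005 0 0.005; 0 0 -0.03 0 0.005; 0 0 -0.07 0 0.005; 0 0 -0.11 0 0.005' 45
```

```text
clock: 5.6
position: [0.4721, 0.3372, 0.3389]
ee_rot: [3.128, 0.286, -0.002]
force: [-0.2, -0.2, -1.3]
width: 0.183
gripper_force: 45.0
```

```bash
python3 -m inch '0 0 0 0 0.005; 0 0 0 0 0.005'; python3 - <<'E'
from h import *
s=arm.observe();print(s["position"],s["ee_rot"],s["force"],s["width"])
im=arm.get_image("scene")[...,::-1]
R=lambda im,r,c,h,w,k:cv2.resize(im[r:r+h,c:c+w],None,fx=k,fy=k,interpolation=cv2.INTER_CUBIC)
cv2.imwrite("pics/c4.png",R(im,200,400,110,100,5))
E
```

```text
clock: 5.8
position: [0.4725, 0.3375, 0.3389]
ee_rot: [-3.128, -0.285, -0.003]
force: [0.7, 0.2, -2.5]
width: 0.189
gripper_force: 45.0
[0.47250211 0.33745242 0.33886626] [-3.12769552 -0.28464672 -0.00325636] [ 0.7229082   0.19478738 -2.53595309] 0.18863727118869397
```

View pics/c4.png

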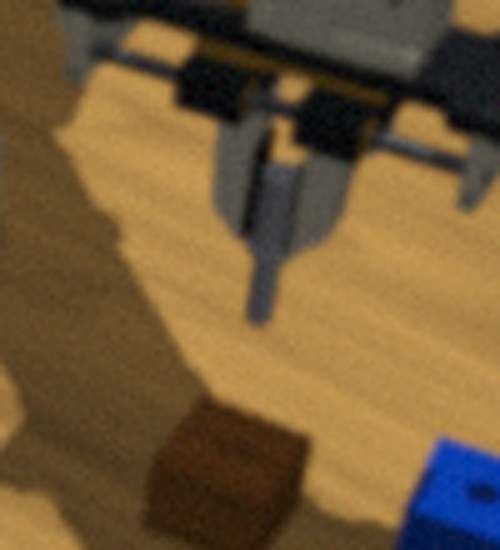

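The crop shows the pin held straight between the pads (tip at (260,325)) and the stand empty. Carry it to the foot hole.

```bash
python3 -m inch '-0.0045 0.045 0 0 0.005; -0.009 0.09 0 0 0.005; -0.0135 0.135 0 0 0.005; -0.018 0.18 0 0 0.005; -0.0225 0.225 0 0 0.005'; python3 -m inch '-0.0045 0.045 0 0 0.005; -0.009 0.09 0 0 0.005; -0.0135 0.135 0 0 0.005; -0.018 0.18 0 0 0.005; -0.02 0.2025 0 0 0.005'; python3 -m inch '0 0 0 0 0.005; 0 0 0.02 0 0.005; 0 0 0.04 0 0.005; 0 0 0.04 0 0.005';python3 - <<'E'
from h import *
np.set_printoptions(precision=4,suppress=True)
s=arm.observe();print(s["position"],s["ee_rot"],s["force"],s["width"])
print(px("scene",[.4725,.3375,.1153]))
im=arm.get_image("scene")[...,::-1]
R=lambda im,r,c,h,w,k:cv2.resize(im[r:r+h,c:c+w],None,fx=k,fy=k,interpolation=cv2.INTER_CUBIC)
cv2.imwrite("pics/c5.png",R(im,170,255,90,100,6))
p=s["position"];print("tip",px("scene",[p[0],p[1],p[2]-.2236]),"hole",px("scene",[.5075,-.0905,.0445]),"below tip on foot",px("scene",[p[0],p[1],.0445]))
E
```

```text
clock: 6.35
position: [0.4903, 0.1099, 0.3363]
ee_rot: [3.128, 0.285, -0.004]
force: [1.6, -0.1, -1.3]
width: 0.186
gripper_force: 45.0
clock: 6.85
position: [0.507, -0.0955, 0.3361]
ee_rot: [3.128, 0.277, -0.005]
force: [0.4, 0.0, -1.8]
width: 0.184
gripper_force: 45.0
clock: 7.25
position: [0.5064, -0.09, 0.2947]
ee_rot: [-3.127, -0.287, 0.01]
force: [0.3, -0.3, -1.0]
width: 0.188
gripper_force: 45.0
[ 0.5064 -0.09    0.2947] [-3.1266 -0.2868  0.0096] [ 0.2974 -0.3224 -0.9529] 0.18805167489876062
[263.0673 451.9505]
tip [213.4696 306.3285] hole [221.8459 306.2719] below tip on foot [221.7527 306.71  ]
```

View pics/c5.png

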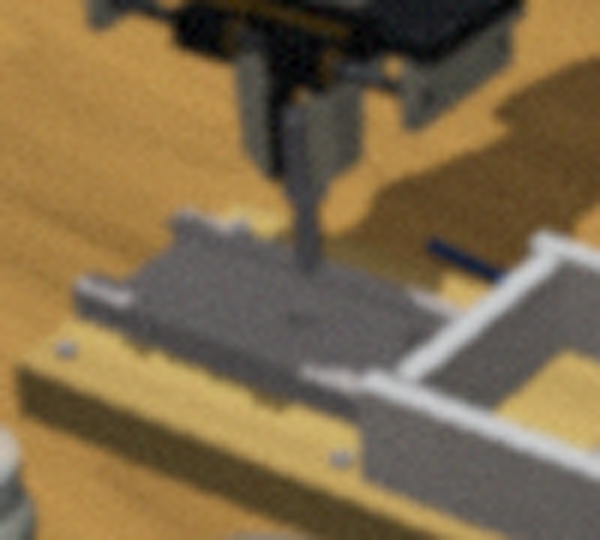

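The crop shows the tip at (308,270) and the foot hole at (300,320), nearly under it, so I'm shifting about 1.5 mm toward -y. Then I'll lower carefully.

```bash
python3 -m inch '0 0.0015 0.01 0 0.005; 0 0.0015 0.02 0 0.005; 0 0.0015 0.022 0 0.005; 0 0.0015 0.022 0 0.005'; python3 -m inch '0 0 0.001 0 0.005; 0 0 0.002 0 0.005; 0 0 0.003 0 0.005; 0 0 0.003 0 0.005'; python3 -m inch '0 0 0.001 0 0.005; 0 0 0.002 0 0.005; 0 0 0.002 0 0.005'
```

```text
clock: 7.7
position: [0.508, -0.0922, 0.2754]
ee_rot: [-3.128, -0.285, 0.001]
force: [0.2, -0.3, -1.0]
width: 0.188
gripper_force: 45.0
clock: 8.1
position: [0.5082, -0.0923, 0.2728]
ee_rot: [3.129, 0.285, 0.0]
force: [-0.1, -1.0, -1.0]
width: 0.185
gripper_force: 45.0
clock: 8.4
position: [0.5081, -0.0923, 0.2706]
ee_rot: [-3.129, -0.285, 0.0]
force: [-0.2, 0.4, -1.1]
width: 0.184
gripper_force: 45.0
```

```bash
python3 -m inch '-0.001 0 0.001 0 0.005; -0.001 0 0.002 0 0.005; -0.001 0 0.003 0 0.005; -0.001 0 0.003 0 0.005'; python3 -m inch '0 0 0.001 0 0.005; 0 0 0.002 0 0.005; 0 0 0.002 0 0.005'
```

```text
clock: 8.8
position: [0.5071, -0.0924, 0.2676]
ee_rot: [-3.129, -0.285, 0.0]
force: [-0.1, 0.3, -0.1]
width: 0.186
gripper_force: 45.0
clock: 9.1
position: [0.5071, -0.0924, 0.2656]
ee_rot: [-3.129, -0.285, 0.0]
force: [-0.3, 0.0, -1.2]
width: 0.183
gripper_force: 45.0
```

```bash
python3 -m inch '0 0 0.001 0 0.005; 0 0 0.002 0 0.005; 0 0 0.002 0 0.005'; python3 -m inch '0 0 0.001 0 0.005; 0 0 0.002 0 0.005; 0 0 0.002 0 0.005'
```

```text
clock: 9.4
position: [0.5071, -0.0924, 0.2636]
ee_rot: [-3.129, -0.285, 0.0]
force: [0.5, -0.1, -1.1]
width: 0.187
gripper_force: 45.0
clock: 9.7
position: [0.5071, -0.0924, 0.2616]
ee_rot: [-3.129, -0.285, 0.0]
force: [-0.1, 0.2, -2.2]
width: 0.181
gripper_force: 45.0
```

```bash
python3 -m inch '0 0 0.001 0 0.005; 0 0 0.002 0 0.005; 0 0 0.003 0 0.005; 0 0 0.003 0 0.005'; python3 -m inch '0 0 0.001 0 0.005; 0 0 0.002 0 0.005; 0 0 0.003 0 0.005; 0 0 0.003 0 0.005'
```

```text
clock: 10.1
position: [0.5072, -0.0924, 0.2586]
ee_rot: [-3.129, -0.285, 0.0]
force: [0.8, -0.5, -1.4]
width: 0.184
gripper_force: 45.0
clock: 10.5
position: [0.5071, -0.0924, 0.2556]
ee_rot: [-3.129, -0.285, 0.0]
force: [-0.7, 0.2, -0.9]
width: 0.187
gripper_force: 45.0
```

```bash
python3 -m inch '0 0 0.001 0 0.005; 0 0 0.002 0 0.005; 0 0 0.002 0 0.005'; python3 -m inch '0 0 0.0005 0 0.005; 0 0 0.001 0 0.005; 0 0 0.001 0 0.005'
```

```text
clock: 10.8
position: [0.5071, -0.0924, 0.2536]
ee_rot: [-3.129, -0.285, 0.0]
force: [0.4, 1.0, -2.5]
width: 0.185
gripper_force: 45.0
clock: 11.1
position: [0.5072, -0.0924, 0.2527]
ee_rot: [3.129, 0.285, 0.0]
force: [-0.3, 0.3, -1.6]
width: 0.187
gripper_force: 45.0
```

```bash
python3 -m inch '0 0 0.0005 0 0.005; 0 0 0.0005 0 0.005'; python3 -m inch '0 0 0.0005 0 0.005; 0 0 0.0005 0 0.005'
```

```text
clock: 11.3
position: [0.5073, -0.0924, 0.2524]
ee_rot: [3.128, 0.285, 0.0]
force: [-0.9, 1.2, 2.5]
width: 0.186
gripper_force: 45.0
clock: 11.5
position: [0.5074, -0.0924, 0.2523]
ee_rot: [3.128, 0.285, 0.001]
force: [-1.5, 0.9, 7.9]
width: 0.189
gripper_force: 45.0
```

```bash
python3 -m inch '0 -0.001 0 0 0.005; 0 -0.002 0 0 0.005; 0 -0.003 0 0 0.005; 0 -0.004 0 0 0.005; 0 -0.005 0 0 0.005'
```

```text
clock: 12.0
position: [0.5068, -0.0892, 0.2524]
ee_rot: [3.126, 0.283, 0.002]
force: [0.0, -7.1, 4.9]
width: 0.186
gripper_force: 45.0
```

```bash
python3 -m inch '0 -0.001 0 0 0.005; 0 -0.002 0 0 0.005; 0 -0.003 0 0 0.005; 0 -0.003 0 0 0.005'
```

```text
clock: 12.4
position: [0.5063, -0.0864, 0.2524]
ee_rot: [3.126, 0.282, 0.002]
force: [0.5, -6.4, 6.1]
width: 0.187
gripper_force: 45.0
```

```bash
python3 -m inch '0 -0.001 0 0 0.005; 0 -0.002 0 0 0.005; 0 -0.003 0 0 0.005; 0 -0.003 0 0 0.005'
```

```text
clock: 12.8
position: [0.5058, -0.0835, 0.2524]
ee_rot: [3.126, 0.282, 0.003]
force: [0.5, -5.6, 5.0]
width: 0.187
gripper_force: 45.0
```

```bash
python3 -m inch '0 -0.001 0 0 0.005; 0 -0.002 0 0 0.005; 0 -0.003 0 0 0.005; 0 -0.003 0 0 0.005'
```

```text
clock: 13.2
position: [0.5052, -0.0805, 0.2524]
ee_rot: [3.126, 0.282, 0.002]
force: [0.4, -6.3, 5.1]
width: 0.188
gripper_force: 45.0
```

```bash
python3 -m inch '0 -0.001 0 0 0.005; 0 -0.002 0 0 0.005; 0 -0.003 0 0 0.005; 0 -0.003 0 0 0.005'
```

```text
clock: 13.6
position: [0.5047, -0.0776, 0.2524]
ee_rot: [3.126, 0.282, 0.003]
force: [0.3, -7.1, 5.6]
width: 0.185
gripper_force: 45.0
```

```bash
python3 -m inch '0 -0.001 0 0 0.005; 0 -0.002 0 0 0.005; 0 -0.003 0 0 0.005; 0 -0.003 0 0 0.005'
```

```text
clock: 14.0
position: [0.5041, -0.0746, 0.2524]
ee_rot: [3.126, 0.282, 0.002]
force: [0.9, -5.9, 5.0]
width: 0.183
gripper_force: 45.0
```

```bash
python3 -m inch '0 -0.001 0 0 0.005; 0 -0.002 0 0 0.005; 0 -0.003 0 0 0.005; 0 -0.003 0 0 0.005'
```

```text
clock: 14.4
position: [0.5036, -0.0717, 0.2524]
ee_rot: [3.126, 0.282, 0.002]
force: [1.2, -6.1, 4.6]
width: 0.185
gripper_force: 45.0
```

```bash
python3 -m inch '0 -0.001 0 0 0.005; 0 -0.002 0 0 0.005; 0 -0.003 0 0 0.005; 0 -0.003 0 0 0.005'
```

```text
clock: 14.8
position: [0.5031, -0.0687, 0.2524]
ee_rot: [3.126, 0.282, 0.002]
force: [0.1, -6.9, 4.4]
width: 0.188
gripper_force: 45.0
```

```bash
python3 -m inch '0 -0.001 0 0 0.005; 0 -0.002 0 0 0.005; 0 -0.003 0 0 0.005; 0 -0.003 0 0 0.005'
```

```text
clock: 15.2
position: [0.5025, -0.0657, 0.2524]
ee_rot: [3.126, 0.282, 0.002]
force: [0.8, -6.9, 5.8]
width: 0.185
gripper_force: 45.0
```

```bash
python3 -m inch '0 -0.001 0 0 0.005; 0 -0.002 0 0 0.005; 0 -0.003 0 0 0.005; 0 -0.003 0 0 0.005'
```

```text
clock: 15.6
position: [0.5019, -0.0626, 0.2523]
ee_rot: [3.126, 0.282, 0.002]
force: [-0.6, -6.0, 5.1]
width: 0.192
gripper_force: 45.0
```

```bash
python3 -m inch '0 -0.001 0 0 0.005; 0 -0.002 0 0 0.005; 0 -0.003 0 0 0.005; 0 -0.003 0 0 0.005'
```

```text
clock: 16.0
position: [0.5012, -0.0588, 0.252]
ee_rot: [3.128, 0.284, 0.002]
force: [0.9, -2.2, -0.1]
width: 0.186
gripper_force: 45.0
```

The vertical reaction vanished and the drag fell, so the tip is over the bar's hole. Lower gently.

```bash
python3 -m inch '0 -0.0005 0.0005 0 0.005; 0 -0.0005 0.001 0 0.005; 0 -0.0005 0.0015 0 0.005; 0 -0.0005 0.0015 0 0.005'
```

```text
clock: 16.4
position: [0.5007, -0.0575, 0.2501]
ee_rot: [-3.129, -0.285, 0.0]
force: [1.4, -3.0, -0.3]
width: 0.191
gripper_force: 45.0
```

```bash
python3 -m inch '0 0 0.0005 0 0.005; 0 0 0.001 0 0.005; 0 0 0.0015 0 0.005; 0 0 0.0015 0 0.005'
```

```text
clock: 16.8
position: [0.5007, -0.0575, 0.2486]
ee_rot: [-3.129, -0.285, 0.0]
force: [0.9, -2.2, -1.0]
width: 0.189
gripper_force: 45.0
```

```bash
python3 -m inch '0 0 0.001 0 0.005; 0 0 0.002 0 0.005; 0 0 0.002 0 0.005'
```

```text
clock: 17.1
position: [0.5007, -0.0575, 0.2466]
ee_rot: [-3.129, -0.285, 0.0]
force: [1.3, -2.8, -1.7]
width: 0.186
gripper_force: 45.0
```

```bash
python3 -m inch '0 0 0.001 0 0.005; 0 0 0.002 0 0.005; 0 0 0.003 0 0.005; 0 0 0.004 0 0.005; 0 0 0.005 0 0.005'
```

```text
clock: 17.6
position: [0.5007, -0.0575, 0.2416]
ee_rot: [3.129, 0.285, -0.0]
force: [1.0, -1.3, 0.7]
width: 0.189
gripper_force: 45.0
```

```bash
python3 -m inch '0 0 0.001 0 0.005; 0 0 0.002 0 0.005; 0 0 0.003 0 0.005; 0 0 0.004 0 0.005; 0 0 0.005 0 0.005'
```

```text
clock: 18.1
position: [0.5008, -0.0575, 0.2367]
ee_rot: [3.129, 0.285, 0.0]
force: [0.6, -2.7, 0.4]
width: 0.186
gripper_force: 45.0
```

```bash
python3 -m inch '0 0 0.001 0 0.005; 0 0 0.002 0 0.005; 0 0 0.003 0 0.005; 0 0 0.004 0 0.005; 0 0 0.004 0 0.005'
```

```text
clock: 18.6
position: [0.5008, -0.0576, 0.2326]
ee_rot: [3.129, 0.285, -0.0]
force: [1.9, -2.6, -2.5]
width: 0.187
gripper_force: 45.0
```

```bash
python3 -m inch '0 0 0.0005 0 0.005; 0 0 0.001 0 0.005; 0 0 0.0015 0 0.005; 0 0 0.0015 0 0.005'
```

```text
clock: 19.0
position: [0.5008, -0.0575, 0.2312]
ee_rot: [3.129, 0.285, -0.0]
force: [0.8, -1.4, -1.3]
width: 0.187
gripper_force: 45.0
```

```bash
python3 -m inch '0 0 0.0005 0 0.005; 0 0 0.001 0 0.005; 0 0 0.0015 0 0.005; 0 0 0.0015 0 0.005'
```

```text
clock: 19.4
position: [0.5008, -0.0575, 0.2299]
ee_rot: [3.128, 0.285, 0.0]
force: [0.5, -2.5, 5.1]
width: 0.183
gripper_force: 45.0
```

Collar is down at the expected height (TCP 0.230). A small firm push, then release and retreat.

```bash
python3 -m inch '0 0 0.0005 0 0.005; 0 0 0.0005 0 0.005'; python3 -m inch '0 0 0 0 0.03; 0 0 0 0 0.04; 0 0 -0.0005 0 0.045; 0 0 -0.0005 0 0.045; 0 0 -0.0005 0 0.045' ; python3 -m inch '0 0 0 0 0.045; 0 0 -0.01 0 0.045; 0 0 -0.03 0 0.045; 0 0 -0.06 0 0.045; 0 0 -0.1 0 0.045'
```

```text
clock: 19.6
position: [0.5008, -0.0575, 0.2299]
ee_rot: [3.128, 0.285, 0.001]
force: [-2.6, -2.6, 11.4]
width: 0.187
gripper_force: 45.0
clock: 20.1
position: [0.5007, -0.0574, 0.2296]
ee_rot: [-3.128, -0.285, 0.0]
force: [-0.6, 0.1, -0.1]
width: 0.487
gripper_force: 0.0
clock: 20.6
position: [0.5001, -0.0575, 0.3304]
ee_rot: [-3.128, -0.286, 0.004]
force: [1.5, -0.4, -0.1]
width: 0.49
gripper_force: 0.0
```

```bash
python3 -m inch '0 0.03 -0.02 0 0.045; 0 0.07 -0.04 0 0.045; 0 0.12 -0.05 0 0.045; 0 0.16 -0.05 0 0.045; 0 0.16 -0.05 0 0.045'; python3 - <<'E'
from h import *
R=lambda im,r,c,h,w,k:cv2.resize(im[r:r+h,c:c+w],None,fx=k,fy=k,interpolation=cv2.INTER_CUBIC)
im=arm.get_image("scene")[...,::-1]
cv2.imwrite("pics/c6.png",R(im,160,240,110,160,5))
print(arm.observe()["clock"])
E
```

```text
clock: 21.1
position: [0.5292, -0.2217, 0.3804]
ee_rot: [3.126, 0.271, 0.001]
force: [0.2, -0.1, 0.3]
width: 0.489
gripper_force: 0.0
21.15
```

View pics/c6.png

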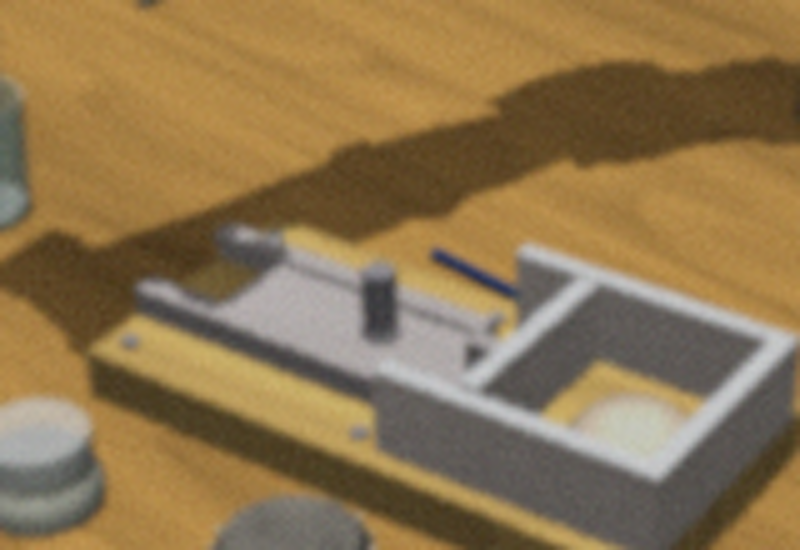

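The crop shows the pin upright in the foot with its collar flat at (380,335), the foot slid in, the bystanders in place and the gripper clear.

```bash
python3 -c "
from cell import arm
print(arm.sign_off())"
```

```text
the job is handed in; nothing more can be done
None
```

The pin is home through the sliding foot and the bar, with its collar flat on the foot and the gripper released. Wrist force readings stayed around 12 N or less, no bystander was visibly moved, and I handed the job in at about 21 s; no verdict came back.

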